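Back out the captive screw and open the control box hatch

TASK

Open the service hatch of the wheel's control box. Its captive screw locks it: pull the round knob up against its spring, feel for the place where the thread takes, and unscrew it anticlockwise to its stop so that it stays up by itself; only then slide the hatch fully open by its grip bar. Leave the things around the box where they lie.

Things in the scene. Friction and masses are not known exactly. Their poses are not given: they have to be found in the camera images.
- control_box: Grey metal control box, 130 (x) x 300 (y) x 45 mm, screwed to the bench, immovable. Origin: centre of its underside, on the bench; x points across it away from the robot, y along it, z up. On top: steel hatch plate 84 mm wide between two guide rails (54 mm above the bench), and at y = -85 mm an aluminium bridge with a round boss and the screw knob.
- knob_centre (a point): Centre of the captive screw's black ribbed knob (upright cylinder, diameter 36 mm, 26 mm tall, on a 14 mm neck), on its vertical axis, half-way up; does not turn with it. At rest (screwed in) 106 mm above the bench. Spring and weight pull it down: 6 N at rest, 0.45 N more per mm of lift. It turns with 0.05 N m of friction and keeps its angle when let go.
- boss_top (a point): Centre of the boss's top (diameter 48 mm), 81 mm above the bench, 25 mm below knob_centre at rest. In it the hidden thread: anywhere else the knob lifts 2 mm to a hard stop and turns freely; at two entrances half a turn apart, at unknown angles, each open over about 0.6 rad, it lifts to 8 to 10 mm. Held up there (over 8 mm) it turns anticlockwise (seen from above) into the thread.
- screw_mouth (a point): Where the screw enters the hatch: on its axis, 50 mm above the bench. In the thread (2 mm axial play) the first 0.2 to 0.8 rad (by where you entered) are level; then the knob rises 9 mm over 1.6 rad, dips 1 mm into a seat and 0.3 rad on meets a turning stop; let go there it stands 15 to 16 mm above rest. Past the level part it stays up when let go. It clears the hatch 13 mm above rest.
- hatch_bar (a point): Middle of the upright grip bar on the hatch (14 mm in x, 44 mm long in y, top 84.5 mm above the bench, this point 70 mm). Shut: at y = +75 mm in the frame of control_box. It slides only along the box towards the knob (-y of the box), 50 mm to its stop, against about 2 N of friction; locked while the screw is in.
- sprig_mould: Bystander: round plaster mould, 66 mm across, 34 mm tall, near the +y end of the box. Origin at its underside's centre.
- tape_roll: Bystander: roll of masking tape, 96 mm across, 24 mm tall, near the -y end of the box. Origin at its underside's centre.
- wooden_rib: Bystander: flat wooden throwing rib, 49 x 99 x 8 mm, in front of the box. Origin at its underside's centre.

How it is judged:
By the outcome, as a careful person would: the job done as asked, in the order asked, and still so for the second after the job is handed in, with the robot touching nothing.
It also fails if it takes over 72 s, if anything falls off the work surface, if the arm or the gripper's body presses on something with over 40 N, if the wrist force passes 120 N, or if a joint passes its speed limit or range.

ROBOT

A 6-joint arm with a two-finger parallel gripper is mounted at the origin on a cart in front of the work surface, level with it; the furniture and walls round the work are solid. World frame = base frame: x ahead of the robot, y to its left, z up, the work surface at z = 0. Lengths are in m, angles in rad, forces in N, time in s.
With the tool pointing down it reaches from about 0.35 to 0.85 m from the base axis. Payload 8.1 kg.
Tool frame: the origin (TCP) lies where the fingers leave the gripper's body, on its centre line; the fingertips stand 84 mm ahead of it and the grasp point (between the pads) lies 65 mm ahead of it; z points along the fingers, y is the line along which they close (so a half turn about z gives the same grasp; the last joint's range is limited). The gripper opens to 93 mm and grips with 3 to 60 N. Pads are 15 mm wide; open, the fingers measure 128 mm over their backs; the gripper's body (75 mm by 188 mm) begins 65 mm behind the grasp point.
Start: joints at [-1.188, 0.13, 1.488, -0, 1.523, -0.085], TCP at [0.271, -0.536, 0.303] pointing down, gripper open.
Joint ranges: [-2.96, 2.96], [-0.89, 2.26], [0.02, 2.5], [-1.34, 4.48], [0, 2.73], [-2.66, 2.66]. Speed limits (rad/s): [2.39, 2.39, 2.79, 3.14, 3.14, 3.14].

INTERFACE

Orientations are given as a rotation vector (axis times angle).
In Python, from plant import robot gives the robot as it stands.
- The arm moves only by the shell command python3 -m jog 'ROWS' [FORCE]. ROWS is text: rows parted by semicolons, each of 5 numbers parted by spaces: the opening, from 0 (shut) to 1 (fully open), then the shift along the tool's x, y, z in m, then the turn about the tool's z in degrees. A call has 1 to 10 rows; each row shifts and turns the commanded pose from where the row before left it, along the tool's axes as they then stand; what a row does not reach is not made up. A row lasts 1/12 s, in which the tool goes at most 41.7 mm and 7.16 degrees, less where a joint would pass 70% of its speed; a pose out of reach is approached as far as the arm can. A call with a gripper value outside its range is refused whole. The fingers move at their own pace and stop on an object; FORCE is the grip in N (left out, the last holds). Time passes only in rows, so rows that do not move let the fingers close. It gives the time, the measured TCP pose, the force, the opening and the grip force at its end, in the units of the state.
- robot.read_state(): the state, without advancing time (a new reading comes with each control period).
- robot.read_camera(name): name is "scene" or "side" or "wrist"; returns a dict with "color" (420x560x3 uint8, red, green, blue), "intrinsics" (3x3 intrinsics, pixels), "k1" (the pictures are not rectified: a ray, as slopes to the right and down, at radius r is drawn at 1 + k1 r^2 times it, then the intrinsics apply), "pose" (4x4, takes a point from camera to world coordinates); the wrist camera has in their place "tool_from_camera" (4x4, takes a point from camera to tool coordinates, whose origin is the TCP and whose axes are the flange's). Camera axes: x right, y down, z forward; pixel columns grow to the right and rows downward; lengths in m; the calibration is good to about 2 mm. A picture is of the moment at which its call begins: read the wrist's pose just before it. There is no depth.
- robot.close_job(): hands the job in; it is judged then, once.
The state is a dict: "t": time; "q": joint angles; "dq": joint speeds; "joint_torque": joint torques, N m; "tool_pos": TCP position; "orientation": TCP orientation; "force": force on the tool from outside, world axes, zero at the start; "wrist_torque": the same for the moment, N m; "opening": finger opening in m; "gripper_force": force on a finger pad.
Only numpy, scipy, OpenCV 4.12 (cv2) and the standard library are available. Lean on these libraries where they do the work, as an engineer would, in place of code of your own. Each camera call takes 0.05 s, during which the arm holds its last target. There are 200 camera calls.

## Working session

There is one attempt and no reset: what is moved stays moved. The work goes in short steps, Python scripts to look and compute and a shell command to move; the robot and the scene stay as the last step left them, time stands still between calls to the robot, and variables do not carry over. Pictures are saved under pics/ and viewed, at most 10 in all, crops included, and the job is handed in when it is done.

```bash
mkdir -p pics; ls; python3 - <<'E'
from plant import robot
import cv2,numpy as np
s=robot.read_state();print(s)
ims=[]
for n in("scene","side"):
    c=robot.read_camera(n);cv2.imwrite(f"pics/{n}0.png",c["color"][:,:,::-1]);print(n,c["intrinsics"].tolist(),c["k1"],np.round(c["pose"],4).tolist())
    np.savez(f"pics/{n}0.npz",**c)
E
```

```text
pics
{'t': 0.0, 'q': array([-1.18840294e+00,  1.31142091e-01,  1.48924989e+00,  1.14117494e-05,
        1.52303118e+00, -8.54276725e-02]), 'dq': array([ 9.97288721e-04, -3.94466467e-04, -3.18281270e-04, -3.41952648e-04,
       -1.40973703e-03, -6.63157878e-05]), 'joint_torque': array([-3.50173323e-03, -5.59843755e+01, -4.91765034e+01,  7.63827679e-02,
        3.52920243e-02, -1.36303606e-04]), 'tool_pos': array([ 0.2704182 , -0.53514121,  0.30171486]), 'orientation': array([-3.05427651e+00, -7.27747917e-01,  4.07431665e-04]), 'force': array([ 0.10431737, -0.05138037,  0.34072307]), 'wrist_torque': array([-0.01895639,  0.03123567,  0.00710739]), 'gripper_force': 0.0, 'opening': 0.09328869145997862}
scene [[542.0543932873873, 0.0, 279.59369332317715], [0.0, 542.0543932873873, 209.0923737182099], [0.0, 0.0, 1.0]] -0.05303401978967428 [[-0.8652, -0.254, 0.4323, 0.0032], [-0.5014, 0.4379, -0.7462, 0.8463], [0.0002, -0.8624, -0.5062, 0.692], [0.0, 0.0, 0.0, 1.0]]
side [[497.2356522936074, 0.0, 284.01429406391657], [0.0, 497.2356522936074, 211.68653840618794], [0.0, 0.0, 1.0]] -0.17234490261218355 [[0.9996, -0.0092, 0.0258, 0.4904], [-0.0269, -0.5059, 0.8622, -0.9981], [0.0051, -0.8625, -0.506, 0.6796], [0.0, 0.0, 0.0, 1.0]]
```

View pics/scene0.png

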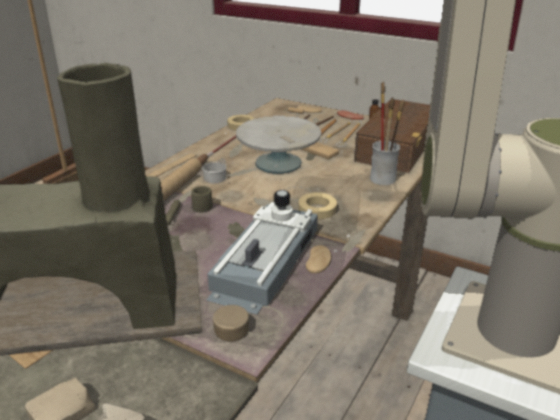

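View pics/side0.png

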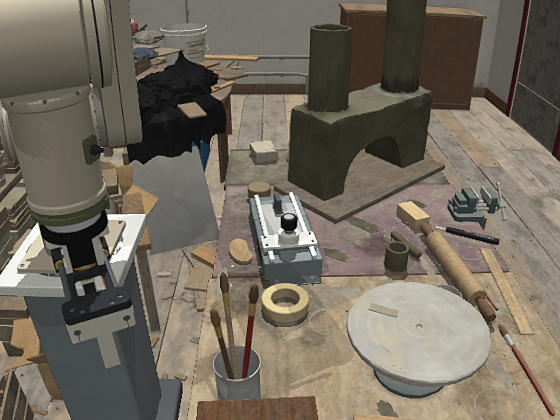

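The scene shows the knob at about (282,200), the grip bar near (252,250) and the box running between them. The side view shows the knob at (289,221), the bar near (278,200), tape at (285,303), the rib at (240,250) and the mould at (259,188).

```bash
cat > h.py <<'E'
import cv2,numpy as np
from scipy.spatial.transform import Rotation as R
def ray(c,uv,T=None):
    K=c["intrinsics"];d=(np.array(uv,float)-K[:2,2])/[K[0,0],K[1,1]]
    k=float(c["k1"]);s=d.copy()
    for _ in range(20): s=d/(1+k*(s@s))
    T=c["pose"] if T is None else T
    return T[:3,3],T[:3,:3]@np.array([*s,1])
def plane(c,uv,z,T=None):
    o,d=ray(c,uv,T);return o+d*(z-o[2])/d[2]
def tri(r1,r2):
    (a,u),(b,v)=r1,r2;t=np.linalg.lstsq(np.c_[u,-v],b-a,rcond=None)[0]
    p,q=a+u*t[0],b+v*t[1];return (p+q)/2,np.linalg.norm(p-q)
def blobs(im,box,thr,minA=40):
    x0,y0,x1,y1=box;m=(im[y0:y1,x0:x1].max(2)<thr).astype(np.uint8)
    n,l,st,ce=cv2.connectedComponentsWithStats(m)
    return [(np.round(ce[i]+[x0,y0],1).tolist(),(st[i]+[x0,y0,0,0,0]).tolist()) for i in range(1,n) if st[i][4]>minA]
E
python3 - <<'E'
from h import *
S=dict(np.load("pics/scene0.npz"));D=dict(np.load("pics/side0.npz"))
print(blobs(S["color"],(240,180,310,275),60,20));print(blobs(D["color"],(262,180,310,245),60,20))
k=tri(ray(S,(282,200)),ray(D,(289,221)));print(k)
a=cv2.resize(S["color"][170:320,190:350,::-1],None,fx=2.5,fy=3.3,interpolation=cv2.INTER_CUBIC)
b=cv2.resize(D["color"][170:320,220:340,::-1],None,fx=3.33,fy=3.3,interpolation=cv2.INTER_CUBIC)
cv2.imwrite("pics/c1.png",np.hstack([a,b]));print(a.shape,b.shape)
E
```

```text
[([281.6, 200.5], [275, 194, 14, 13, 134]), ([303.1, 244.2], [293, 230, 17, 30, 147]), ([254.3, 252.5], [251, 246, 8, 14, 74]), ([290.8, 264.3], [287, 257, 9, 18, 49])]
[([301.7, 183.8], [288, 180, 22, 13, 152]), ([276.8, 205.8], [273, 196, 8, 18, 87]), ([288.5, 223.7], [281, 214, 17, 20, 195])]
(array([ 0.52628779, -0.06048743,  0.1031041 ]), np.float64(0.007772442704957199))
(495, 400, 3) (495, 400, 3)
```

View pics/c1.png

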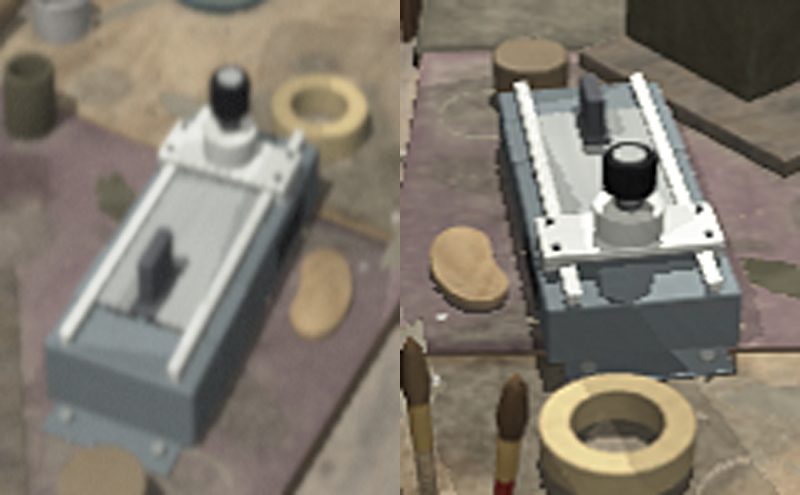

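```bash
python3 - <<'E'
from h import *
S=dict(np.load("pics/scene0.npz"));D=dict(np.load("pics/side0.npz"))
s=lambda x,y:(190+x/2.5,170+y/3.3)
d=lambda x,y:(220+(x-400)/3.333,170+y/3.3)
print("knob",plane(S,s(230,97),.106),plane(D,d(630,173),.106),tri(ray(S,s(230,97)),ray(D,d(630,173))))
print("bar",tri(ray(S,s(160,268)),ray(D,d(591,112))))
for n,p in dict(A=(47,347),B=(196,403),C=(318,145)).items(): print("S",n,plane(S,s(*p),.045))
for n,p in dict(A=(547,308),B=(741,294),C=(498,95)).items(): print("D",n,plane(D,d(*p),.045))
E
```

```text
knob [ 0.52022836 -0.05671644  0.106     ] [ 0.52941054 -0.06763574  0.106     ] (array([ 0.52714702, -0.06389777,  0.10211942]), np.float64(0.005583642412418921))
bar (array([0.50393005, 0.0897111 , 0.06260057]), np.float64(0.004764764951685956))
S A [0.54755347 0.1827338  0.045     ]
S B [0.41994171 0.16868089 0.045     ]
S C [ 0.46902103 -0.13205466  0.045     ]
D A [ 0.47417907 -0.13503434  0.045     ]
D B [ 0.60063506 -0.12214763  0.045     ]
D C [0.43326444 0.15208171 0.045     ]
```

```bash
python3 -m jog '1 0 0 -.03 0;1 0 0 -.03 0;1 0 0 -.03 0;1 0 0 -.03 0;1 .0285 -.0217 0 0;1 .0285 -.0217 0 0;1 .0285 -.0217 0 0;1 .0285 -.0217 0 0;1 .0285 -.0217 0 0;1 .0285 -.0217 0 0' && python3 -m jog '1 .0285 -.0217 0 0;1 .0285 -.0217 0 0;1 .0285 -.0217 0 0;1 .0285 -.0217 0 0;1 .0285 -.0217 0 0;1 .0285 -.0217 0 0;1 .0285 -.0217 0 0;1 .0285 -.0217 0 0;1 .0285 -.0217 0 0;1 .0285 -.0217 0 0'; python3 - <<'E'
from h import *
from plant import robot
import pickle
s=robot.read_state();c=robot.read_camera("wrist")
print(s["t"],s["tool_pos"],s["orientation"],s["q"],s["force"],s["wrist_torque"])
pickle.dump((s,c),open("pics/w1.pkl","wb"));cv2.imwrite("pics/w1.png",c["color"][:,:,::-1]);print(c["tool_from_camera"].round(3).tolist())
E
```

```text
t: 0.93
tool_pos: [0.3648, -0.3406, 0.4223]
orientation: [-3.056, -0.727, 0.0]
force: [1.5, -0.2, 0.3]
opening: 0.0929
gripper_force: 0.0
t: 1.77
tool_pos: [0.5213, -0.0182, 0.4224]
orientation: [-3.056, -0.728, 0.001]
force: [-0.1, -0.8, 0.2]
opening: 0.093
gripper_force: 0.0
1.7667 [ 0.5213201  -0.01817628  0.42240202] [-3.05592954e+00 -7.28232672e-01  6.92509645e-04] [-1.33121532e-01 -9.96970947e-02  1.50502951e+00 -7.37037892e-05
  1.73670463e+00  9.69785854e-01] [-0.09317679 -0.79509814  0.23344023] [-0.01001546  0.01417452 -0.02733126]
[[-0.0, -0.959, -0.283, 0.079], [1.0, -0.0, 0.001, 0.001], [-0.001, -0.283, 0.959, -0.082], [0.0, 0.0, 0.0, 1.0]]
```

View pics/w1.png

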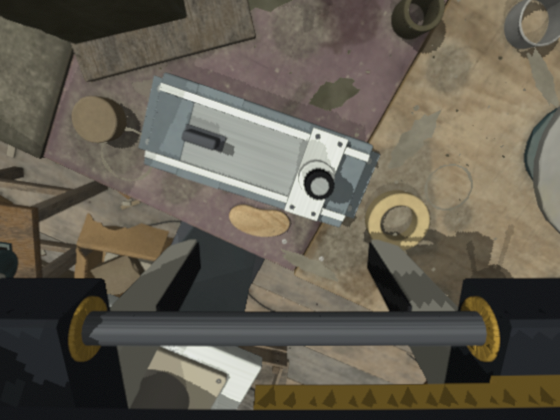

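The wrist view shows the knob's cap at about (319,184), the bar top at about (203,137), and rails running from (162,88) to (312,131) and from (147,155) to (298,189). The bystanders are clear of the box top.

```bash
python3 - <<'E'
from h import *
import pickle
s,c=pickle.load(open("pics/w1.pkl","rb"))
W=np.eye(4);W[:3,:3]=R.from_rotvec(s["orientation"]).as_matrix();W[:3,3]=s["tool_pos"];T=W@c["tool_from_camera"]
b=blobs(c["color"],(170,110,345,215),60,40);print(b)
a=plane(c,(319,184),.119,T);print("knob",a)
for uv in [(186,131),(221,144),(204,136)]: print("bar",plane(c,uv,.0845,T))
for p,q in [((162,88),(312,131)),((147,155),(298,189))]:
  u,v=plane(c,p,.054,T),plane(c,q,.054,T);d=u-v;print(u,v,"yaw",np.arctan2(-d[0],d[1]))
for r in [(a,.119)]:pass
E
python3 - <<'E'
import cv2
i=cv2.imread("pics/w1.png")[60:240,130:400];cv2.imwrite("pics/w1c.png",cv2.resize(i,None,fx=2.9,fy=2.9,interpolation=cv2.INTER_CUBIC))
E
```

```text
[([209.0, 138.4], [186, 129, 38, 22, 197]), ([318.9, 182.1], [305, 169, 30, 30, 410])]
knob [ 0.53085944 -0.06233385  0.119     ]
bar [0.51013432 0.11241513 0.0845    ]
bar [0.51509296 0.06651393 0.0845    ]
bar [0.51460535 0.08973534 0.0845    ]
[0.54122776 0.16823785 0.054     ] [ 0.58063964 -0.03226742  0.054     ] yaw 0.1940884195226844
[0.4498858  0.15532825 0.054     ] [ 0.50079047 -0.05259867  0.054     ] yaw 0.24009745680255098
```

View pics/w1c.png

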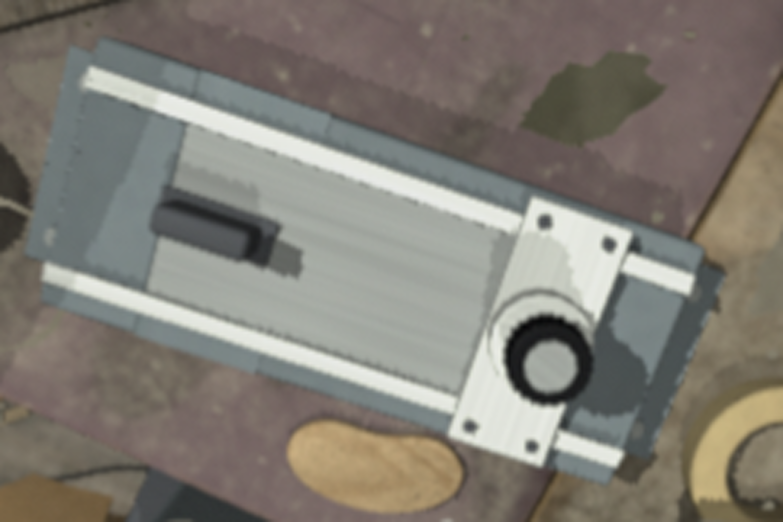

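```bash
python3 - <<'E'
from h import *
import pickle
s,c=pickle.load(open("pics/w1.pkl","rb"))
W=np.eye(4);W[:3,:3]=R.from_rotvec(s["orientation"]).as_matrix();W[:3,3]=s["tool_pos"];T=W@c["tool_from_camera"]
f=lambda x,y,z:plane(c,(130+x/2.9,60+y/2.9),z,T)
k=f(549,361,.119);b=f(203,230,.0845);print("knob",k,"bar",b)
d=b-k;print(np.hypot(*d[:2]),np.arctan2(-d[0],d[1]))
for p,q in [((88,78),(520,222)),((42,272),(455,403))]:
  u,v=f(*p,.054),f(*q,.054);d=u-v;print(u,v,"yaw",np.arctan2(-d[0],d[1]))
D=dict(np.load("pics/side0.npz"));o,dd=ray(c,(319.3,184.5),T)
print(tri((o,dd),ray(D,(289,215.3))))
E
```

```text
knob [ 0.53050372 -0.06295351  0.119     ] bar [0.50852219 0.09265218 0.0845    ]
0.1571506248123652 0.14033570098008225
[0.54153904 0.17066826 0.054     ] [ 0.5725018  -0.03249946  0.054     ] yaw 0.15123627447042792
[0.44989118 0.15902035 0.054     ] [ 0.48065409 -0.04522145  0.054     ] yaw 0.14949629892187302
(array([ 0.53010709, -0.06247069,  0.12102325]), np.float64(0.0013823206220952154))
```

```bash
python3 -m jog '1 -.0061 .0217 0 0;1 -.0061 .0217 0 0;1 0 0 0.02 7;1 0 0 0.02 7;1 0 0 0.02 7;1 0 0 0.02 7;1 0 0 0.02 7;1 0 0 0.02 7;1 0 0 0.02 7;1 0 0 0.02 7' 30 && python3 -m jog '1 0 0 0.02 7;1 0 0 0.02 7;1 0 0 0.02 7;1 0 0 0 0;1 0 0 0 0'; python3 - <<'E'
from h import *
from plant import robot
s=robot.read_state();c=robot.read_camera("wrist")
W=np.eye(4);W[:3,:3]=R.from_rotvec(s["orientation"]).as_matrix();W[:3,3]=s["tool_pos"];T=W@c["tool_from_camera"]
print(s["q"][5],s["tool_pos"],"toolx yaw",np.degrees(np.arctan2(W[1,0],W[0,0])))
cv2.imwrite("pics/w2.png",c["color"][:,:,::-1])
m=cv2.inRange(c["color"],(110,110,110),(255,255,255))
print(blobs(c["color"],(100,60,450,330),50,300))
p=W@[0,0,.065,1];print(p)
E
```

```text
t: 2.65
tool_pos: [0.5293, -0.0642, 0.2613]
orientation: [3.038, -0.801, -0.001]
force: [0.6, 0.4, 0.3]
opening: 0.0932
gripper_force: 0.0
t: 3.07
tool_pos: [0.5287, -0.0641, 0.2015]
orientation: [2.847, -1.327, -0.005]
force: [0.2, 0.4, 0.3]
opening: 0.0926
gripper_force: 0.0
2.2261036548978854 [ 0.52865524 -0.06406262  0.20148118] toolx yaw -49.9745825097026
[([281.9, 243.8], [250, 213, 64, 71, 2303]), ([260.7, 297.6], [100, 243, 350, 79, 4680])]
[ 0.52843465 -0.06401205  0.13648158  1.        ]
```

View pics/w2.png

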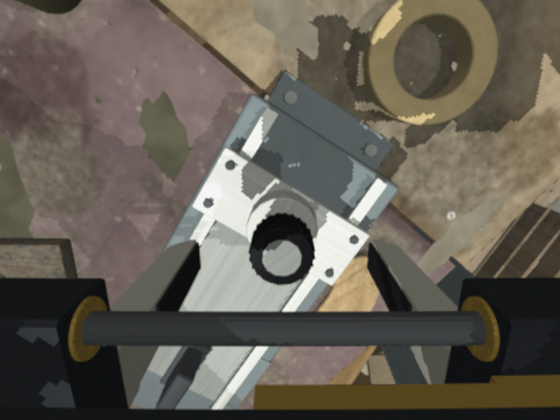

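The knob cap is at about (283,259), between the open fingers, and nothing else is near the fingers.

```bash
python3 - <<'E'
from h import *
from plant import robot
s=robot.read_state();c=robot.read_camera("wrist")
W=np.eye(4);W[:3,:3]=R.from_rotvec(s["orientation"]).as_matrix();W[:3,3]=s["tool_pos"];T=W@c["tool_from_camera"]
for v in (256,259):
  k=plane(c,(282.5,v),.119,T);print(k,(np.linalg.inv(W)@[*k,1])[:3])
g=cv2.inRange(c["color"][225:290,250:315],(120,120,120),(255,255,255))
n,l,st,ce=cv2.connectedComponentsWithStats(g);print([(ce[i]+[250,225],st[i]) for i in range(1,n) if st[i][4]>150])
E
```

```text
[ 0.52963631 -0.0641742   0.119     ] [-1.12507473e-05 -1.04262686e-04  8.40574543e-02]
[ 0.52845956 -0.06277229  0.119     ] [-0.00184158 -0.00010597  0.08405838]
[(array([283.03039216, 258.50882353]), array([  14,   16,   38,   35, 1020], dtype=int32)), (array([279.62008141, 281.29579376]), array([  0,  29,  65,  36, 737], dtype=int32))]
```

```bash
python3 -m jog '1 -.0015 0 0.01 0;1 0 0 0.01 0;1 0 0 .0095 0;.3 0 0 0 0;.3 0 0 0 0;.3 0 0 0 0;.3 0 0 0 0;.3 0 0 0 0;.3 0 0 0 0' 50 && python3 -m jog '.3 0 0 0 0;.3 0 0 0 0'; python3 -m jog '.3 0 0 -.001 0;.3 0 0 -.001 0;.3 0 0 0 0;.3 0 0 0 0'; python3 -m jog '.3 0 0 -.001 0;.3 0 0 0 0;.3 0 0 0 0'
```

```text
t: 3.92
tool_pos: [0.529, -0.0632, 0.1737]
orientation: [-2.845, 1.332, -0.001]
force: [0.1, -0.1, 0.4]
opening: 0.0577
gripper_force: 0.0
t: 4.08
tool_pos: [0.5288, -0.0631, 0.1734]
orientation: [-2.845, 1.333, -0.001]
force: [-0.5, 0.4, -0.2]
opening: 0.0441
gripper_force: 0.0
t: 4.42
tool_pos: [0.5287, -0.063, 0.1748]
orientation: [-2.845, 1.332, 0.0]
force: [3.2, 1.1, -6.0]
opening: 0.0353
gripper_force: 50.0
t: 4.67
tool_pos: [0.5287, -0.063, 0.1761]
orientation: [-2.845, 1.332, 0.0]
force: [4.1, 1.9, -7.6]
opening: 0.0354
gripper_force: 50.0
```

```bash
python3 -m jog '.3 0 0 -.001 0;.3 0 0 0 0;.3 0 0 0 0'; python3 -m jog '.3 0 0 -.001 0;.3 0 0 0 0;.3 0 0 0 0'
```

```text
t: 4.92
tool_pos: [0.5287, -0.063, 0.1768]
orientation: [-2.845, 1.332, 0.0]
force: [5.7, 1.2, -10.4]
opening: 0.035
gripper_force: 50.0
t: 5.17
tool_pos: [0.5286, -0.063, 0.177]
orientation: [-2.845, 1.333, 0.001]
force: [8.6, 0.7, -16.8]
opening: 0.0353
gripper_force: 50.0
```

```bash
for i in 1; do python3 -m jog '.3 0 0 0 -5;.3 0 0 0 -5;.3 0 0 0 -5;.3 0 0 0 0'|egrep 'tool|force|orie'; done; python3 -m jog '.3 0 0 0 -5;.3 0 0 0 -5;.3 0 0 0 -5;.3 0 0 0 0'|egrep 'tool|force|orie'; python3 -m jog '.3 0 0 0 -5;.3 0 0 0 -5;.3 0 0 0 -5;.3 0 0 0 0'|egrep 'tool|force|orie'
```

```text
tool_pos: [0.5286, -0.063, 0.1771]
orientation: [-2.997, 0.941, 0.001]
force: [9.0, 1.4, -17.9]
gripper_force: 50.0
tool_pos: [0.5288, -0.063, 0.1781]
orientation: [-3.094, 0.544, 0.0]
force: [3.7, 1.3, -6.7]
gripper_force: 50.0
tool_pos: [0.5288, -0.063, 0.1782]
orientation: [-3.138, 0.14, -0.0]
force: [4.9, 1.8, -7.5]
gripper_force: 50.0
```

```bash
python3 -m jog '.3 0 0 -.0015 0;.3 0 0 -.0015 0;.3 0 0 -.001 0;.3 0 0 0 0;.3 0 0 0 0'; python3 -m jog '.3 0 0 -.001 0;.3 0 0 -.001 0;.3 0 0 0 0;.3 0 0 0 0'|egrep 'tool|force'
```

```text
t: 6.58
tool_pos: [0.5288, -0.0629, 0.1821]
orientation: [-3.138, 0.151, -0.0]
force: [5.9, 1.5, -10.1]
opening: 0.0355
gripper_force: 50.0
tool_pos: [0.5287, -0.0629, 0.1839]
force: [6.5, 1.6, -9.9]
gripper_force: 50.0
```

```bash
python3 -m jog '.3 0 0 0 -5;.3 0 0 0 -5;.3 0 0 0 0'|egrep 'tool|force'; python3 -m jog '.3 0 0 0 -5;.3 0 0 0 -5;.3 0 0 0 0'|egrep 'tool|force';python3 -c "
from plant import robot;s=robot.read_state();print(s['q'][5],s['wrist_torque'],s['orientation'])"
```

```text
tool_pos: [0.5288, -0.0629, 0.1839]
force: [5.9, 1.9, -10.2]
gripper_force: 50.0
tool_pos: [0.5288, -0.0629, 0.1839]
force: [5.2, 1.0, -8.7]
gripper_force: 50.0
1.0973580595958385 [ 0.27658493 -1.09603507  0.07479759] [-3.11511121e+00 -4.04695716e-01 -2.88271525e-04]
```

```bash
for i in 1; do python3 -m jog '.3 0 0 0 -5;.3 0 0 0 -5;.3 0 0 0 0'|egrep 'tool|force'; done; python3 -m jog '.3 0 0 0 -5;.3 0 0 0 -5;.3 0 0 0 0'|egrep 'tool|force';python3 -c "
from plant import robot;s=robot.read_state();print(s['q'][5],s['wrist_torque'])"
```

```text
tool_pos: [0.5288, -0.0629, 0.1839]
force: [6.7, 2.1, -10.2]
gripper_force: 50.0
tool_pos: [0.5288, -0.0629, 0.1839]
force: [6.7, 2.8, -10.3]
gripper_force: 50.0
0.7483204243113689 [ 0.27079014 -1.2328782   0.03280256]
```

```bash
python3 -m jog '.3 0 0 0 -5;.3 0 0 0 -5;.3 0 0 0 0'|egrep 'tool|force'; python3 -m jog '.3 0 0 0 -5;.3 0 0 0 -5;.3 0 0 0 0'|egrep 'tool|force';python3 -c "
from plant import robot;s=robot.read_state();print(s['q'][5],s['wrist_torque'])"
```

```text
tool_pos: [0.5289, -0.0628, 0.1844]
force: [3.3, 3.6, -6.0]
gripper_force: 50.0
tool_pos: [0.5289, -0.0628, 0.1851]
force: [0.3, 4.7, 0.6]
gripper_force: 50.0
0.40125822697218194 [ 0.77895648 -0.1512944   0.01610285]
```

```bash
python3 -m jog '.3 0 0 -.001 0;.3 0 0 -.0005 -5;.3 0 0 -.0005 -5;.3 0 0 -.0005 -5;.3 0 0 -.0005 -5;.3 0 0 0 0'|egrep 'tool|force'; python3 -m jog '.3 0 0 -.0005 -5;.3 0 0 -.0005 -5;.3 0 0 -.0005 -5;.3 0 0 -.0005 -5;.3 0 0 0 0'|egrep 'tool|force';python3 -c "
from plant import robot;s=robot.read_state();print(s['q'][5],s['wrist_torque'])"
```

```text
tool_pos: [0.5288, -0.0628, 0.1873]
force: [3.0, 5.3, -3.0]
gripper_force: 50.0
tool_pos: [0.5288, -0.0628, 0.1892]
force: [3.2, 5.2, -3.5]
gripper_force: 50.0
-0.2982056094632425 [ 0.81992988 -0.75551948  0.05193529]
```

```bash
python3 -m jog '.3 0 0 -.0005 -5;.3 0 0 -.0005 -5;.3 0 0 -.0005 -5;.3 0 0 -.0005 -5;.3 0 0 0 0'|egrep 'tool|force'; python3 -m jog '.3 0 0 0 -5;.3 0 0 0 -5;.3 0 0 0 0'|egrep 'tool|force';python3 -c "
from plant import robot;s=robot.read_state();print(s['q'][5],s['wrist_torque'])"; python3 -m jog '.3 0 0 0 -5;.3 0 0 0 0'|egrep 'tool|force';python3 -c "
from plant import robot;s=robot.read_state();print(s['q'][5],s['wrist_torque'])"
```

```text
tool_pos: [0.5287, -0.0627, 0.1903]
force: [6.7, 3.8, -10.9]
gripper_force: 50.0
tool_pos: [0.5287, -0.0627, 0.1902]
force: [6.4, 4.1, -10.7]
gripper_force: 50.0
-0.8217870649763623 [ 0.79622598 -1.43793225  0.08031617]
tool_pos: [0.5286, -0.0627, 0.1903]
force: [6.5, 4.3, -10.7]
gripper_force: 50.0
-0.9085060365882422 [ 0.79421585 -1.40750018  0.14211531]
```

```bash
for i in 1; do python3 -m jog '.3 0 0 0 -4;.3 0 0 0 0'|egrep 'tool|force';python3 -c "
from plant import robot;s=robot.read_state();print(s['q'][5],s['wrist_torque'])"; done; python3 -m jog '.3 0 0 0 -4;.3 0 0 0 0'|egrep 'tool|force';python3 -c "
from plant import robot;s=robot.read_state();print(s['q'][5],s['wrist_torque'])"
```

```text
tool_pos: [0.5286, -0.0627, 0.1902]
force: [7.1, 5.2, -11.3]
gripper_force: 50.0
-0.9771973863393614 [ 0.84811712 -1.37250369 -0.09635266]
tool_pos: [0.5288, -0.0629, 0.1903]
force: [7.8, 3.3, -10.5]
gripper_force: 50.0
-1.046224062199457 [ 0.62480125 -1.49579952 -0.72771046]
```

The torque jumped to 0.73 N m, so the turning stop is reached. I'll ease off, let the knob settle and release it.

```bash
python3 -m jog '.3 0 0 0 3;.3 0 0 .0005 0;.3 0 0 .0005 0;.3 0 0 0.0005 0;.3 0 0 0 0;.3 0 0 0 0';  python3 -m jog '1 0 0 0 0;1 0 0 0 0;1 0 0 0 0;1 0 0 0 0;1 0 0 0 0;1 0 0 0 0;1 0 0 0 0'; python3 -m jog '1 0 0 -.03 0;1 0 0 -.03 0;1 0 0 -.03 0;1 0 0 0 0'
python3 - <<'E'
from h import *
from plant import robot
import pickle
s=robot.read_state();c=robot.read_camera("wrist");d=robot.read_camera("side")
W=np.eye(4);W[:3,:3]=R.from_rotvec(s["orientation"]).as_matrix();W[:3,3]=s["tool_pos"];T=W@c["tool_from_camera"]
print(s["q"],np.degrees(np.arctan2(W[1,0],W[0,0])))
pickle.dump((s,c,d),open("pics/w3.pkl","wb"))
cv2.imwrite("pics/w3.png",np.hstack([c["color"][:,:,::-1],cv2.resize(d["color"][150:290,200:280+80,::-1],None,fx=1.5,fy=3)[:420]]))
E
```

```text
t: 11.0
tool_pos: [0.5289, -0.063, 0.19]
orientation: [1.211, 2.899, 0.001]
force: [2.6, 4.3, -2.2]
opening: 0.0351
gripper_force: 50.0
t: 11.58
tool_pos: [0.5287, -0.0632, 0.1897]
orientation: [-1.207, -2.9, 0.0]
force: [1.1, -1.1, 0.3]
opening: 0.0773
gripper_force: 0.0
t: 11.92
tool_pos: [0.5313, -0.0637, 0.287]
orientation: [1.203, 2.891, 0.003]
force: [0.7, 0.9, 0.8]
opening: 0.0929
gripper_force: 0.0
[-2.15077405e-01 -4.57160959e-02  1.69807461e+00 -5.56717118e-05
  1.47918904e+00 -9.97002768e-01] 134.79998773563554
```

View pics/w3.png

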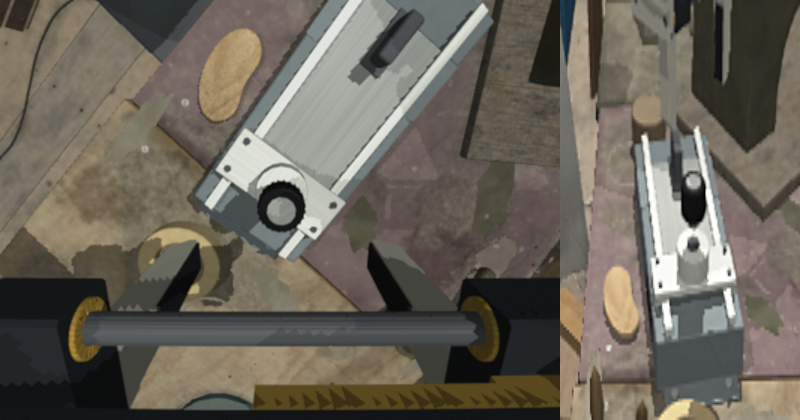

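The knob stands raised with a bare neck below it. The wrist view shows the cap at (281,206) and the bar top at about (396,37). I'll check the kiln's clearance and the bar position.

```bash
python3 - <<'E'
from h import *
import pickle
D=dict(np.load("pics/side0.npz"));s,c,d=pickle.load(open("pics/w3.pkl","rb"))
for uv in [(289,180),(320,201),(345,180)]: print("kiln",plane(D,uv,.02))
W=np.eye(4);W[:3,:3]=R.from_rotvec(s["orientation"]).as_matrix();W[:3,3]=s["tool_pos"];T=W@c["tool_from_camera"]
print("knob",plane(c,(282,206),.1345,T))
print("bar",plane(c,(397,38),.0845,T))
E
```

```text
kiln [0.54372292 0.30976838 0.02      ]
kiln [0.62372587 0.18152425 0.02      ]
kiln [0.7093386  0.30753345 0.02      ]
knob [ 0.52695444 -0.06053103  0.1345    ]
bar [0.50470053 0.09124598 0.0845    ]
```

```bash
python3 -m jog '1 .0259 .0186 0 0;1 .0259 .0186 0 0;1 .0259 .0186 0 0;1 .0259 .0186 0 0;1 .0259 .0186 0 0' && python3 -m jog '1 0 0 .0125 6.1;1 0 0 .0125 6.1;1 0 0 .0125 6.1;1 0 0 .0125 6.1;1 0 0 .0125 6.1;1 0 0 .0125 6.1;1 0 0 0 0;1 0 0 0 0'
python3 - <<'E'
from h import *
from plant import robot
import pickle
s=robot.read_state();c=robot.read_camera("wrist")
pickle.dump((s,c),open("pics/w4.pkl","wb"));print(s["q"][5])
cv2.imwrite("pics/w4.png",c["color"][:,:,::-1])
E
```

```text
t: 12.43
tool_pos: [0.5023, 0.0955, 0.2779]
orientation: [-1.207, -2.898, 0.002]
force: [0.7, 0.2, 0.4]
opening: 0.0931
gripper_force: 0.0
t: 13.1
tool_pos: [0.5022, 0.0942, 0.2028]
orientation: [-2.051, -2.376, 0.005]
force: [0.8, -0.9, 0.7]
opening: 0.0926
gripper_force: 0.0
-0.06141718083482111
```

View pics/w4.png

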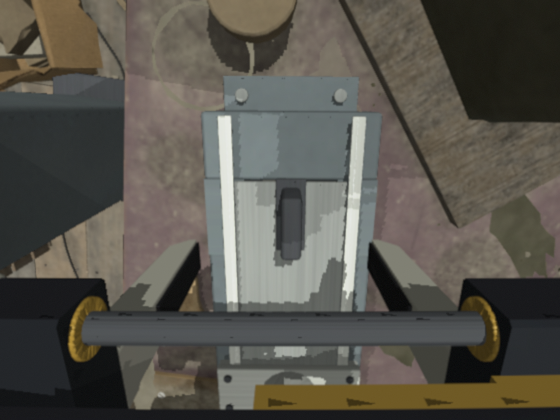

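The box is aligned with the tool. The bar's top face is at about (290,223), spanning rows 187 to 260.

```bash
python3 - <<'E'
from h import *
import pickle
s,c=pickle.load(open("pics/w4.pkl","rb"))
W=np.eye(4);W[:3,:3]=R.from_rotvec(s["orientation"]).as_matrix();W[:3,3]=s["tool_pos"];T=W@c["tool_from_camera"]
for uv in [(290.5,188),(290.5,260),(290.5,224)]:
  k=plane(c,uv,.0845,T);print(k,(np.linalg.inv(W)@[*k,1])[:3])
E
```

```text
[0.50182456 0.1231773  0.0845    ] [0.02870074 0.00439164 0.11825979]
[0.50939442 0.07395149 0.0845    ] [-0.0211028   0.00469338  0.11824991]
[0.50548149 0.09938998 0.0845    ] [0.00463439 0.00453641 0.11825502]
```

```bash
python3 -m jog '1 .004 .0045 .015 0;1 0 0 .015 0;1 0 0 .015 0;1 0 0 .013 0;0.05 0 0 0 0;0.05 0 0 0 0;.05 0 0 0 0;.05 0 0 0 0;.05 0 0 0 0;.05 0 0 0 0' 20; python3 -m jog '.05 0 0 0 0;.05 0 0 0 0;.05 0 0 0 0;.05 0 0 0 0;.05 0 0 0 0;.05 0 0 0 0;.05 0 0 0 0'
```

```text
t: 13.98
tool_pos: [0.5079, 0.099, 0.1477]
orientation: [2.056, 2.374, 0.002]
force: [-0.4, -0.7, -0.1]
opening: 0.0573
gripper_force: 0.0
t: 14.57
tool_pos: [0.5063, 0.0988, 0.1466]
orientation: [-2.055, -2.373, 0.004]
force: [-6.9, -1.6, 5.7]
opening: 0.0137
gripper_force: 20.0
```

```bash
python3 -m jog '.05 0 -.0012 0 0;.05 -.003 0 0 0;.05 -.003 0 0 0;.05 -.004 0 0 0;.05 0 0 0 0'|egrep 'tool|force|open'; python3 -m jog '.05 -.005 0 0 0;.05 -.005 0 0 0;.05 -.005 0 0 0;.05 -.005 0 0 0;.05 -.005 0 0 0;.05 0 0 0 0'|egrep 'tool|force|open'
```

```text
tool_pos: [0.5075, 0.0881, 0.1466]
force: [-2.3, 0.1, 1.6]
opening: 0.0139
gripper_force: 20.0
tool_pos: [0.5111, 0.0628, 0.1466]
force: [-3.7, -2.7, 1.3]
opening: 0.0139
gripper_force: 20.0
```

```bash
python3 -m jog '.05 -.004 0 0 0;.05 -.004 0 0 0;.05 -.003 0 0 0;.05 -.002 0 0 0;.05 0 0 0 0'|egrep 'tool|force|open'; python3 -m jog '.05 -.002 0 0 0;.05 -.001 0 0 0;.05 0 0 0 0;.05 0 0 0 0'|egrep 'tool|force|open'
```

```text
tool_pos: [0.5129, 0.0506, 0.1466]
force: [-3.9, -0.9, 1.4]
opening: 0.014
gripper_force: 20.0
tool_pos: [0.5131, 0.049, 0.1466]
force: [-6.5, 5.3, 3.6]
opening: 0.0137
gripper_force: 20.0
```

```bash
python3 -m jog '.05 -.0015 0 0 0;.05 -.001 0 0 0;.05 0 0 0 0;.05 0 0 0 0'|egrep 'tool|force|open';  python3 -m jog '.05 .002 0 0 0;.05 0 0 0 0;1 0 0 0 0;1 0 0 0 0;1 0 0 0 0;1 0 0 0 0;1 0 0 0 0;1 0 0 0 0'|egrep 'tool|force|open'; python3 -m jog '1 0 0 0 0;1 0 0 0 0;1 0 0 -.03 0;1 0 0 -.03 0;1 0 0 -.03 0;1 0 0 -.03 0;1 0 0 0 0;1 0 0 0 0'
python3 - <<'E'
from h import *
from plant import robot
s=robot.read_state();c=robot.read_camera("wrist");d=robot.read_camera("side")
W=np.eye(4);W[:3,:3]=R.from_rotvec(s["orientation"]).as_matrix();W[:3,3]=s["tool_pos"];T=W@c["tool_from_camera"]
for uv in [(0,0)]:pass
cv2.imwrite("pics/w5.png",np.hstack([c["color"][:,:,::-1],cv2.resize(d["color"][150:330,220:340,::-1],(240,420))]))
E
```

```text
tool_pos: [0.5132, 0.0485, 0.1467]
force: [-8.0, 16.5, 5.1]
opening: 0.0142
gripper_force: 20.0
tool_pos: [0.5137, 0.0476, 0.1468]
force: [-0.1, 0.2, -0.1]
opening: 0.0493
gripper_force: 0.0
t: 17.9
tool_pos: [0.5148, 0.0477, 0.2692]
orientation: [2.054, 2.372, 0.005]
force: [-0.2, 1.0, -0.4]
opening: 0.0925
gripper_force: 0.0
```

View pics/w5.png

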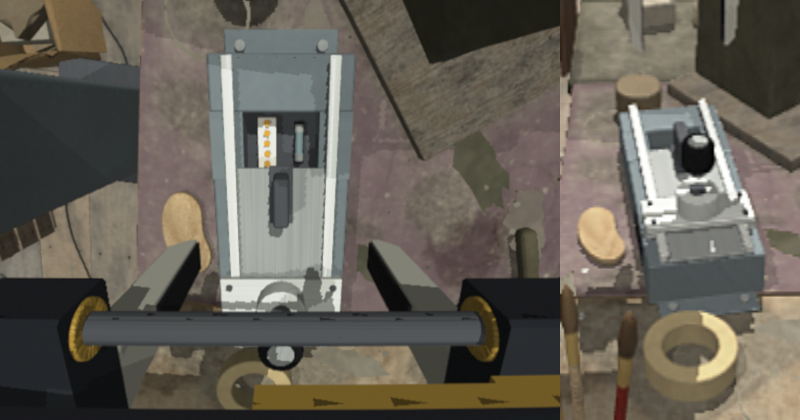

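The hatch is open against its stop, with the terminals showing at (285,140). The knob is up, the bystanders haven't moved and the gripper is clear.

```bash
python3 -c "
from plant import robot;print(robot.close_job())"
```

```text
the job is handed in; nothing more can be done
None
```

The screw is undone to its stop and stays up by itself, the hatch is slid about 50 mm to its end stop, the things around the box look unmoved, and the job was handed in at about 18 s.

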